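# Make up two rotor carrier kits for the centrifuge

## Task

Make up the two centrifuge carriers from the parts standing on the bench. The oblong carrier gets the bottle in one bay, with the ring collar lowered over its cap so that it lies flat on the bottle's shoulder, and the slim round weight in the other bay; the round carrier gets the jar on one side of its dividing bar and the square weight with the knob on the other, everything standing upright on the carrier floors. Set the bottle and the jar down gently and never tip them over, and leave the beaker, the tube rack and the timer where they are.

Things in the scene. Friction and masses are not known exactly. Their poses are not given: they have to be found in the camera images.
- oblong_carrier: Target, fixed to the bench: rectangular open aluminium tray, 88 x 170 mm outside (x by y), 22 mm high, walls 5 mm, floor top 5 mm above its origin. A bar across its middle (4 mm thick, along its x axis, as high as the walls) makes two bays, each 78 x 78 mm inside, centred 41 mm from the origin along its +y and -y axes. A small steel pin sticks out 11 mm from the middle of each long side. Origin: centre of the underside; z up.
- round_carrier: Target, fixed to the bench: round open aluminium tray, 190 mm outside diameter, 22 mm high, walls 5 mm, floor top 5 mm above its origin. A bar 6 mm thick, as high as the walls, runs through its middle along its x axis and makes two half-moon bays; the roomiest point of each bay is 46 mm from the origin along its +y and -y axes. A small steel pin sticks out 11 mm at each end of the bar. Origin: centre of the underside; z up.
- bottle: Loose amber bottle with black cap, about 0.25 kg, 104 mm tall. Body 56 mm diameter up to a flat shoulder 66 mm above its foot, then a neck 24 mm in diameter, then a cap 28 mm in diameter from 78 to 104 mm. It can be gripped by the cap. Origin: centre of the underside; z up.
- collar: Loose white plastic ring lying flat, about 0.06 kg: 62 mm outside diameter, 44 mm hole, 24 mm high. It passes over the bottle's cap and rests on the bottle's shoulder, its underside then 66 mm above the bottle's foot. Origin: centre of the underside, on the ring's axis; z up.
- jar: Loose squat white jar with black lid, about 0.2 kg, 58 mm diameter, 64 mm tall, the lid from 46 mm up. Origin: centre of the underside; z up.
- slim_weight: Loose plain bright steel cylinder standing upright, about 0.4 kg, 38 mm diameter, 62 mm tall. Origin: centre of the underside; z up.
- square_weight: Loose steel square block, about 0.45 kg, 50 x 50 mm and 28 mm high, with a round steel knob 18 mm in diameter standing on its middle up to 58 mm above the foot. Origin: centre of the underside; z up.
- beaker: Bystander, loose: small open glass beaker, 68 mm diameter, 75 mm tall. Origin: centre of the underside.
- tube_rack: Bystander, loose: white rack 60 x 140 mm (x by y) with capped tubes, 75 mm tall. Origin: centre of the underside.
- timer: Bystander, loose: white box 60 x 70 mm (x by y) with a round grey dial, 45 mm tall. Origin: centre of the underside.

How it is judged (in metres and radians):
At the end, for the whole second after the job is handed in: Bottle and slim weight upright (0.12 rad) on the oblong carrier's floor, one per bay; jar and square weight likewise either side of the round one's bar (feet within 10 mm of its underside); collar flat on the shoulder, 62 to 72 mm up, within 13 mm and 0.12 rad of the axis; all at rest (z of bottle in the frame of oblong_carrier between -0.002 and 0.01 m and angle between each of bottle, slim_weight, jar, square_weight's own z axis and vertical below 0.12 rad and x of bottle in the frame of oblong_carrier between -0.03 and 0.03 m and y of bottle in the frame of oblong_carrier between -0.07 and 0.07 m and z of slim_weight in the frame of oblong_carrier between -0.002 and 0.01 m and x of slim_weight in the frame of oblong_carrier between -0.03 and 0.03 m and y of slim_weight in the frame of oblong_carrier between -0.07 and 0.07 m and z of jar in the frame of round_carrier between -0.002 and 0.01 m and horizontal distance between each of jar, square_weight and round_carrier below 0.075 m and z of square_weight in the frame of round_carrier between -0.002 and 0.01 m and ((y of bottle in the frame of oblong_carrier above 0.015 m and y of slim_weight in the frame of oblong_carrier below -0.015 m) or (y of bottle in the frame of oblong_carrier below -0.015 m and y of slim_weight in the frame of oblong_carrier above 0.015 m)) and ((y of jar in the frame of round_carrier above 0.015 m and y of square_weight in the frame of round_carrier below -0.015 m) or (y of jar in the frame of round_carrier below -0.015 m and y of square_weight in the frame of round_carrier above 0.015 m)) and horizontal distance between collar and bottle below 0.013 m and z of collar in the frame of bottle between 0.062 and 0.072 m and angle between the z axis of collar and the z axis of bottle, either way round below 0.12 rad and linear speed of each of bottle, collar, jar, slim_weight, square_weight below 0.02 m/s); the robot touches nothing.
It fails at once if the bottle or the jar is tipped over (0.6 rad) (angle between any of bottle, jar's own z axis and vertical above 0.6 rad).
It fails at once if the bottle or the jar is dropped or banged onto a carrier (over 60 N) (contact force between any of bottle, jar and oblong_carrier above 60 N or contact force between any of bottle, jar and round_carrier above 60 N).
It fails at once if a bystander is disturbed (moved over 30 mm) (distance of any of beaker, tube_rack, timer from where it was at the start of the episode above 0.03 m).
It also fails if it takes over 144 s, if anything falls off the work surface, if the arm or the gripper's body presses on something with over 40 N, if the wrist force passes 120 N, or if a joint passes its speed limit or range.

## Robot

A 6-joint arm with a two-finger parallel gripper is mounted at the origin on the work surface. World frame = base frame: x ahead of the robot, y to its left, z up, the work surface at z = 0. Lengths are in m, angles in degrees, forces in N, time in s.
With the tool pointing down it reaches from about 0.35 to 0.875 m from the base axis. Payload 4.2 kg.
Tool frame: the origin (TCP) lies at the very end of the fingers, on their centre line; the grasp point (between the pads) lies 19 mm behind it; z points along the fingers, y is the direction in which the jaws open and shut (so a half turn about z gives the same grasp; the last joint's range is limited). The gripper opens to 87 mm and grips with 3 to 60 N. Pads are 19 mm wide; open, the fingers measure 117 mm over their backs; the gripper's body (75 mm by 190 mm) begins 51 mm behind the grasp point.
Start: joints at [14.817, 22.042, 0.453, 0, -68.411, -14.817], TCP at [0.625, 0, 0.223] pointing down, gripper open.
Joint ranges: [-179.83, 179.83], [-69.29, 118.12], [-61.27, 80.66], [-181.25, 117.63], [-171.15, -9.14], [-177.46, 177.46]. Speed limits (degrees/s): [159.86, 159.86, 180, 180, 180, 180].

## Interface

Orientations are given as a 3x3 rotation matrix whose columns are the frame's x, y, z axes.
In Python, from station import r, imaging gives the robot as it stands. The module is installed in compiled form; this text tells all that it offers.
- The arm moves only by the tool move_arm, never from a script. Its argument "motion" is one flat list of numbers, 7 for each row, row after row: the shift along the tool's x, y, z in units of 40 mm (1.0 is 40 mm), then the turn, a rotation vector about the tool's x, y, z in units of 5 degrees (1.0 is 5 degrees), then the gripper's target within -1 to 1 (shut at 1, half-way at 0, fully open at -1). In form: [dx, dy, dz, wx, wy, wz, gripper, dx, dy, dz, wx, wy, wz, gripper, ...]. A call has 1 to 20 rows; each row is the pose to reach, as a shift and turn from the pose measured when the call began, along the tool's axes at that moment; what a row does not reach only later rows make up. A row lasts 1/12 s, in which the tool goes at most 41.7 mm and 7.16 degrees, less where a joint would pass 70% of its speed; a pose out of reach is approached as far as the arm can. A call with a gripper value outside its range is refused whole. The fingers move at their own pace and stop on an object; the grip force is fixed at half the most. Time passes only in rows, so rows that repeat a pose let the fingers close. It gives the time, the measured TCP pose, the force and the opening at its end, in the units of the state.
- r.sense(): the state, without advancing time (a new reading comes with each control period).
- imaging.capture(name): name is "scene" or "side" or "wrist"; returns the picture (384x512x3 uint8, blue, green, red); there is no depth.
- imaging.camera_params(name): a dict with "intrinsics" (3x3 intrinsics, pixels), "k1" (the pictures are not rectified: a ray, as slopes to the right and down, at radius r is drawn at 1 + k1 r^2 times it, then the intrinsics apply), "world_from_camera" (4x4, takes a point from camera to world coordinates). Camera axes: x right, y down, z forward; pixel columns grow to the right and rows downward; lengths in m; the calibration is good to about 2 mm. A picture is of the moment at which its call begins: read the wrist's pose just before it. camera_params takes no time and is no camera call; for the wrist camera it gives the pose at the moment of the call.
- r.finish_job(): hands the job in, once; it reports no verdict.
The state is a dict: "time_s": time; "joints": joint angles; "joint_velocities": joint speeds; "effort": joint torques, N m; "tcp_pos": TCP position; "ee_rot": TCP orientation; "wrist_force": force on the tool from outside, world axes, zero at the start; "moment": the same for the moment, N m; "gripper_width": opening from 0.0 (shut) to 1.0 (fully open).
Only numpy, scipy, OpenCV 4.12 (cv2) and the standard library are available. Lean on these libraries where they do the work, as an engineer would, in place of code of your own. Each camera call takes 0.05 s, during which the arm holds its last target.

## Working session

There is one attempt and no reset: what is moved stays moved. The work goes in short steps, Python scripts to look and compute and a tool call to move; the robot and the scene stay as the last step left them, time stands still between calls to the robot, and variables do not carry over. Pictures are saved under pics/ and viewed, and the job is handed in when it is done.

Besides the shell and the picture viewer there is one more tool, called after "Call:" as name(argument=value, ...) on one line, values as JSON. move_arm: Moves the arm, as the interface text tells. Its arguments: {"type":"object","properties":{"motion":{"type":"array","items":{"type":"number"}}},"required":["motion"]}

```bash
mkdir -p pics; ls; python3 - <<'E'
from station import r, imaging
import cv2
print(r.sense())
for n in ["scene","side","wrist"]:
    cv2.imwrite(f"pics/{n}0.png",imaging.capture(n)); p=imaging.camera_params(n); print(n,p)
E
```

```text
pics
{'time_s': 0.0, 'joints': array([ 1.48163934e+01,  2.20898024e+01,  3.78798646e-01, -2.90850878e-02,
       -6.84123056e+01, -1.48172086e+01]), 'joint_velocities': array([ 0.06592466,  0.06157923,  0.00955109,  0.0417098 ,  0.01858028,
       -0.08821798]), 'effort': array([ 5.69075401e-04, -3.90661991e+01,  1.87403029e+01,  4.22001421e+00,
        1.09914420e-02, -1.81494070e-04]), 'tcp_pos': array([6.24381619e-01, 1.34754093e-05, 2.21462775e-01]), 'ee_rot': array([[-2.01401443e-04, -9.99997557e-01, -2.20125789e-03],
       [-9.99999975e-01,  2.01608879e-04, -9.40137784e-05],
       [ 9.44573419e-05,  2.20123890e-03, -9.99997573e-01]]), 'wrist_force': array([ 0.03723012, -0.29232994, -0.83523337]), 'moment': array([0.03051068, 0.02370736, 0.02566011]), 'gripper_width': 1.0027867979755458}
scene {'intrinsics': array([[457.48466189,   0.        , 258.15507912],
       [  0.        , 457.48466189, 192.50671244],
       [  0.        ,   0.        ,   1.        ]]), 'k1': -0.09674018735983435, 'world_from_camera': array([[ 0.71527269,  0.45264103, -0.53244819,  1.15646984],
       [
[... 514 characters left out ...]
2832817],
       [ 0.0067405 , -0.87799619, -0.47862015,  0.59317125],
       [ 0.        ,  0.        ,  0.        ,  1.        ]])}
wrist {'intrinsics': array([[291.96991797,   0.        , 255.62691301],
       [  0.        , 291.96991797, 189.91116104],
       [  0.        ,   0.        ,   1.        ]]), 'k1': -0.07523683094517396, 'world_from_camera': array([[-9.99998635e-01, -1.47515408e-04, -1.64568084e-03,
         6.24140426e-01],
       [-5.70251906e-04,  9.65619850e-01,  2.59957649e-01,
        -7.14638613e-02],
       [ 1.55075433e-03,  2.59958232e-01, -9.65618617e-01,
         3.83996651e-01],
       [ 0.00000000e+00,  0.00000000e+00,  0.00000000e+00,
         1.00000000e+00]])}
```

View pics/scene0.png

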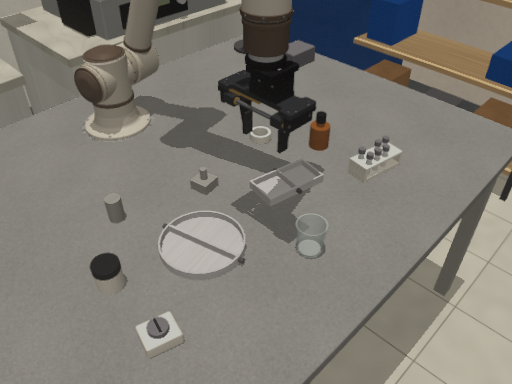

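View pics/side0.png

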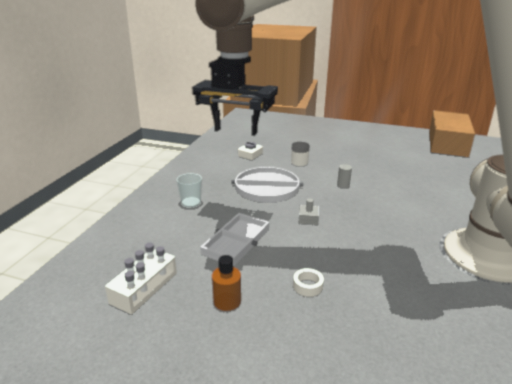

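View pics/wrist0.png

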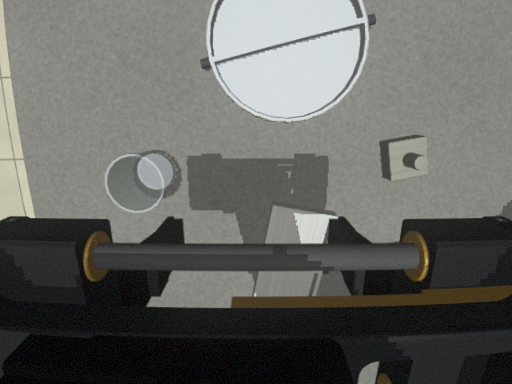

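```bash
cat > h.py <<'E'
import numpy as np, cv2
from station import r, imaging
def ray(P,uv):
    K=P["intrinsics"];k=P["k1"];uv=np.asarray(uv,float)
    d=np.array([(uv[0]-K[0,2])/K[0,0],(uv[1]-K[1,2])/K[1,1]])
    u=d.copy()
    for _ in range(30): u=d/(1+k*(u@u))
    T=P["world_from_camera"]; v=T[:3,:3]@np.array([u[0],u[1],1]); return T[:3,3],v/np.linalg.norm(v)
def onz(P,uv,z):
    o,d=ray(P,uv); return o+d*(z-o[2])/d[2]
def tri(rs):
    A=np.zeros((3,3));b=np.zeros(3)
    for o,d in rs:
        M=np.eye(3)-np.outer(d,d);A+=M;b+=M@o
    x=np.linalg.solve(A,b); return x,[np.linalg.norm((np.eye(3)-np.outer(d,d))@(x-o))*1000 for o,d in rs]
def proj(P,X):
    T=np.linalg.inv(P["world_from_camera"]); c=T[:3,:3]@np.asarray(X,float)+T[:3,3]
    u=c[:2]/c[2]; u=u*(1+P["k1"]*(u@u)); K=P["intrinsics"]; return K[0,0]*u+K[:2,2]
def crop(img,x0,y0,w,h,s,name):
    c=cv2.resize(img[y0:y0+h,x0:x0+w],None,fx=s,fy=s,interpolation=cv2.INTER_CUBIC)
    for i in range(0,w,10): cv2.putText(c,str(x0+i),(i*s,8),0,.3,(0,255,255),1) if i%20==0 else 0; cv2.line(c,(i*s,10),(i*s,14),(0,255,255),1)
    for i in range(0,h,10): cv2.putText(c,str(y0+i),(0,i*s+4),0,.3,(0,255,255),1)
    cv2.imwrite(f"pics/{name}.png",c)
E
python3 - <<'E'
from h import *
a=cv2.imread("pics/scene0.png"); crop(a,80,160,160,140,5,"sc_l"); crop(a,220,100,130,110,6,"sc_r")
b=cv2.imread("pics/side0.png"); crop(b,180,130,180,110,4,"si_t"); crop(b,190,190,150,130,5,"si_b")
E
```

```text
(no output)
```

View pics/sc_l.png

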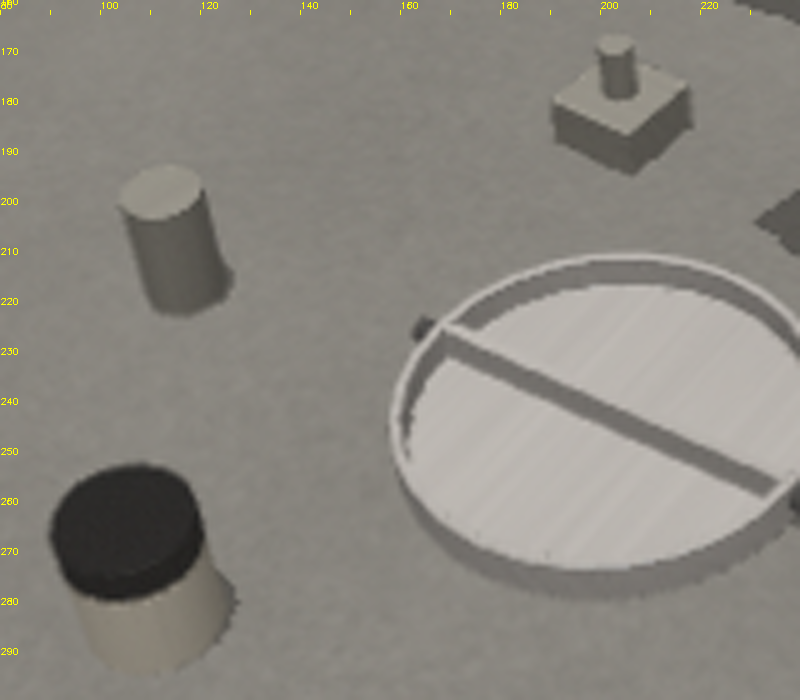

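View pics/sc_r.png

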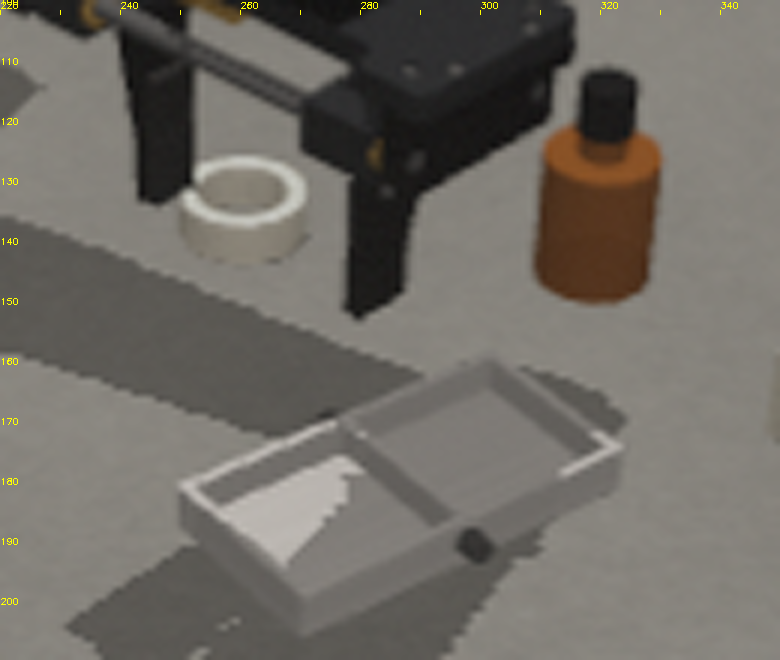

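View pics/si_t.png

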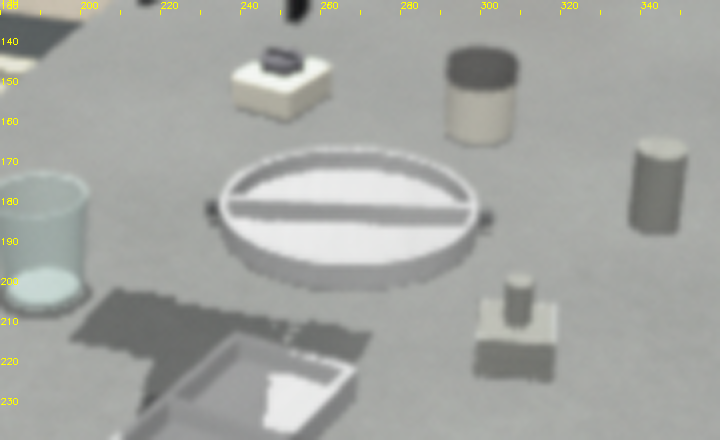

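View pics/si_b.png

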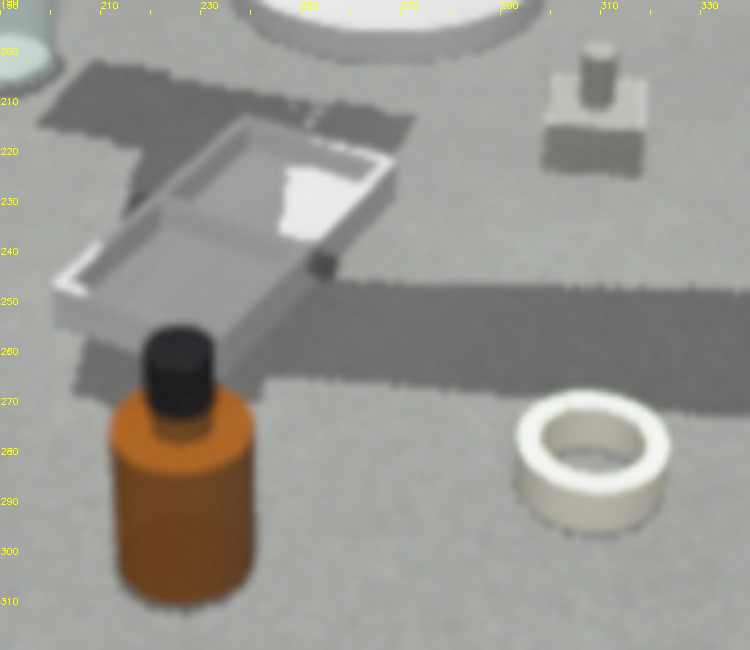

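```bash
cat > m0.py <<'E'
from h import *
S=imaging.camera_params("scene");D=imaging.camera_params("side")
pts={"slim":((112,198),(345.1,166.9),.062),"knob":((202.6,168.4),(309.4,199.6),.058),"collar":((260.1,131.4),(308.2,277.8),.024),
"cap":((320.9,113.4),(225.2,258.8),.104),"jar":((104.9,264.8),(300.1,145.1),.064),"oblong":((286.1,178.2),(234.5,234.4),.022)}
for k,(a,b,z) in pts.items():
    x,e=tri([ray(S,a),ray(D,b)]); print(k,x.round(4),np.round(e,1),"S",onz(S,a,z)[:2].round(4),"D",onz(D,b,z)[:2].round(4))
f=lambda p:(p[0]/6+220-.4,p[1]/6+100-.4)
c=[onz(S,f(p),.022)[:2] for p in [(180,488),(490,355),(623,447),(303,597)]]
c=np.array(c);print(c.round(4),c.mean(0), [np.linalg.norm(c[i]-c[i-1]).round(4) for i in range(4)])
d=c[1]-c[0];d2=c[2]-c[3];print("long dir",np.degrees(np.arctan2(d[1],d[0])),np.degrees(np.arctan2(d2[1],d2[0])))
f=lambda p:(p[0]/5+80-.4,p[1]/5+160-.4)
c=np.array([onz(S,f(p),.028)[:2] for p in [(553,100),(630,133),(692,87)]])
print("sq",c.round(4),"ctr",((c[0]+c[2])/2).round(4),[np.degrees(np.arctan2(*(c[i+1]-c[i])[::-1])) for i in (0,1)],[np.linalg.norm(c[i+1]-c[i]) for i in (0,1)])
f4=lambda p:(p[0]/4+180-.4,p[1]/4+130-.4)
p=np.array([onz(D,f4(q),.022)[:2] for q in [(220,207),(350,147),(478,205),(260,245),(350,267),(440,245)]])
from scipy.optimize import least_squares
s=least_squares(lambda x:np.hypot(*(p-x[:2]).T)-x[2],[.7,.1,.1]); print("round side",s.x,s.fun.round(4))
p=np.array([onz(S,f(q),.022)[:2] for q in [(392,420),(475,290),(625,253),(720,270)]])
s=least_squares(lambda x:np.hypot(*(p-x[:2]).T)-.095,[.7,-.1]); print("round scene",s.x,s.fun.round(4))
b=[onz(S,f(q),.022)[:2] for q in [(445,325),(785,480)]]; d=b[1]-b[0];print("bar",b,np.degrees(np.arctan2(d[1],d[0])),np.linalg.norm(d))
b=[onz(D,f4(q),.022)[:2] for q in [(228,201),(475,206)]]; d=b[1]-b[0];print("bar",b,np.degrees(np.arctan2(d[1],d[0])),np.linalg.norm(d))
for n,a in {"timer":(159,328),"beaker":(311,226),"rack":(376,155)}.items(): print(n,onz(S,a,.05 if n!="beaker" else .075))
E
python3 m0.py
```

```text
slim [ 0.374  -0.2359  0.0592] [0.5 0.5] S [ 0.3766 -0.2373] D [ 0.3738 -0.2289]
knob [ 0.4336 -0.0155  0.0563] [0.4 0.4] S [ 0.4349 -0.017 ] D [ 0.4333 -0.012 ]
collar [0.3788 0.2438 0.0215] [0.1 0.1] S [0.3817 0.241 ] D [0.3783 0.2466]
cap [0.5211 0.3354 0.1018] [0.6 0.6] S [0.5227 0.3321] D [0.5204 0.3385]
jar [ 0.5373 -0.3547  0.0594] [0.1 0.1] S [ 0.5416 -0.3561] D [ 0.5349 -0.3436]
oblong [0.577  0.1379 0.0179] [2.7 2.7] S [0.5776 0.1331] D [0.5768 0.1455]
[[0.52   0.0609]
 [0.5509 0.2239]
 [0.6342 0.2128]
 [0.6038 0.0463]] [0.57722044 0.1359814 ] [np.float64(0.0851), np.float64(0.1659), np.float64(0.084), np.float64(0.1692)]
long dir 79.26912025955608 79.65466813291205
sq [[ 0.4163 -0.0444]
 [ 0.4634 -0.0344]
 [ 0.4578  0.0112]] ctr [ 0.4371 -0.0166] [np.float64(12.029834240459401), np.float64(96.91071964072643)] [np.float64(0.04813897445467178), np.float64(0.04588272824483244)]
round side [ 0.5877792  -0.14906962  0.09422896] [-0.0001  0.0004  0.0008 -0.0019  0.004  -0.0032]
round scene [ 0.58967718 -0.15549393] [-0.0018  0.0018 -0.0004 -0.0012]
bar [array([ 0.50155942, -0.17704564]), array([ 0.67711688, -0.13370119])] 13.868744165244744 0.1808291024345077
bar [array([ 0.67162051, -0.12165663]), array([ 0.49807967, -0.17272972])] -163.6008370407439 0.18090020379452518
timer [ 0.72220536 -0.36225197  0.05      ]
beaker [ 0.76319267 -0.00143044  0.075     ]
rack [0.70221955 0.34365516 0.05      ]
```

Call:
move_arm(motion=[0.5, 0.8, 0, 0, 0, 0, -1, 1, 1.6, 0, 0, 0, 0, -1, 1.5, 2.4, 0, 0, 0, 0, -1, 2, 3.2, 0, 0, 0, 0, -1, 2.5, 4, 0, 0, 0, 0, -1, 3, 4.8, 0, 0, 0, 0, -1, 3.5, 5.6, 0, 0, 0, 0, -1, 4, 6.25, 0, 0, 0, 0, -1, 4, 6.25, 0, 0, 0, 0, -1, 4, 6.25, 0, 0, 0, 0, -1, 4, 6.25, 0, 0, 0, 0, -1])

```text
time_s: 1.07
tcp_pos: [0.3748, -0.16, 0.2224]
ee_rot: [[-0.001, -1.0, -0.001], [-1.0, 0.001, -0.0], [0.0, 0.001, -1.0]]
wrist_force: [0.4, 0.8, 0.2]
gripper_width: 1.001
```

```bash
cat > look.py <<'E'
import sys
from h import *
import pickle
s=r.sense(); P=imaging.camera_params("wrist"); im=imaging.capture("wrist")
n=sys.argv[1]; cv2.imwrite(f"pics/{n}.png",im); pickle.dump((P,s),open(f"pics/{n}.pkl","wb"))
print(s["time_s"],s["tcp_pos"].round(4),s["gripper_width"],s["wrist_force"].round(1)); print(s["ee_rot"].round(4))
E
python3 look.py w1
```

```text
1.0667 [ 0.3748 -0.16    0.2224] 1.000785513618801 [0.4 0.8 0.2]
[[-5.e-04 -1.e+00 -7.e-04]
 [-1.e+00  5.e-04 -2.e-04]
 [ 2.e-04  7.e-04 -1.e+00]]
```

View pics/w1.png

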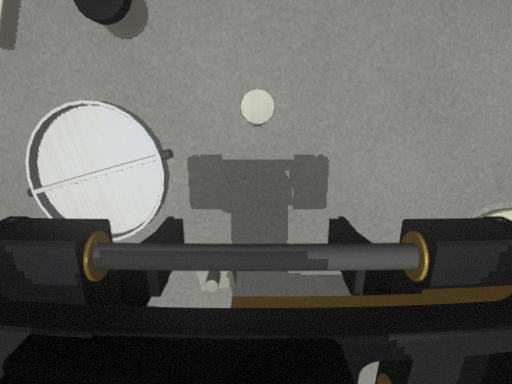

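```bash
cat > m1.py <<'E'
from h import *
import pickle
from scipy.optimize import least_squares
def load(n): return (cv2.imread(f"pics/{n}.png"),)+pickle.load(open(f"pics/{n}.pkl","rb"))
def circ(P,c,z,R=None):
    p=np.array([onz(P,q,z)[:2] for q in c])
    x0=[*p.mean(0)]+([] if R else [.05])
    s=least_squares(lambda x:np.hypot(*(p-x[:2]).T)-(R or x[2]),x0,loss="soft_l1",f_scale=.001)
    return s.x, np.std(s.fun)
E
python3 - <<'E'
from m1 import *
im,P,s=load("w1"); g=cv2.cvtColor(im,cv2.COLOR_BGR2GRAY)
print(g[106,230:285]); print(g[170,20:45])
m=(g>165).astype(np.uint8)
for c in cv2.findContours(m,cv2.RETR_EXTERNAL,cv2.CHAIN_APPROX_NONE)[0]:
    a=cv2.contourArea(c)
    if a<300: continue
    c=c[:,0,:]; print(a,c.min(0),c.max(0), "z.062",circ(P,c,.062),"z.022",circ(P,c,.022))
b=[onz(P,q,.022)[:2] for q in [(37,191),(161,156)]];d=b[1]-b[0];print(b,np.degrees(np.arctan2(d[1],d[0])),np.linalg.norm(d))
E
```

```text
[140 144 145 145 138 140 137 136 139 138 150 192 202 199 203 207 201 203
 199 202 198 199 197 197 200 196 203 201 197 197 199 202 201 198 197 204
 194 196 192 195 194 194 195 192 148 139 142 142 146 143 144 149 148 146
 147]
[131 132 128 128 132 138 179 213 206 137  87  78  81  81  81  79  81  95
 153 205 212 208 213 213 210]
13589.0 [ 25 100] [163 240] z.062 (array([ 0.56227587, -0.16485681,  0.08193334]), np.float64(0.007553628507233061)) z.022 (array([ 0.58560428, -0.15653858,  0.09211916]), np.float64(0.008507105524013472))
853.5 [241  89] [273 122] z.062 (array([ 0.37254363, -0.23758175,  0.01737852]), np.float64(0.00031008954454961503)) z.022 (array([ 0.37233368, -0.23833664,  0.01953242]), np.float64(0.0003485442955578683))
[array([ 0.66910572, -0.13235305]), array([ 0.49308549, -0.17806814])] -165.44108146388993 0.18185981214330013
```

Call:
move_arm(motion=[0.7, 0.03, 0, 0, 0, 0, -1, 1.4, 0.05, 0.3, 0, 0, 0, -1, 1.94, 0.06, 1, 0, 0, 0, -1, 1.94, 0.06, 1.8, 0, 0, 0, -1, 1.94, 0.06, 2.6, 0, 0, 0, -1, 1.94, 0.06, 3.4, 0, 0, 0, -1, 1.94, 0.06, 4.1, 0, 0, 0, -1, 1.94, 0.06, 4.6, 0, 0, 0, -1, 1.94, 0.06, 4.76, 0, 0, 0, -1, 1.94, 0.06, 4.76, 0, 0, 0, -1, 1.94, 0.06, 4.76, 0, 0, 0, -1, 1.94, 0.06, 4.76, 0, 0, 0, 1, 1.94, 0.06, 4.76, 0, 0, 0, 1, 1.94, 0.06, 4.76, 0, 0, 0, 1, 1.94, 0.06, 4.76, 0, 0, 0, 1, 1.94, 0.06, 4.76, 0, 0, 0, 1, 1.94, 0.06, 4.76, 0, 0, 0, 1, 1.94, 0.06, 4.76, 0, 0, 0, 1])

```text
time_s: 2.62
tcp_pos: [0.3727, -0.2375, 0.0321]
ee_rot: [[0.0, -1.0, -0.001], [-1.0, -0.0, -0.0], [0.0, 0.001, -1.0]]
wrist_force: [-0.0, -0.2, 0.3]
gripper_width: 0.555
```

Call:
move_arm(motion=[0, 0, 0, 0, 0, 0, 1, 0, 0, 0, 0, 0, 0, 1, 0, 0, 0, 0, 0, 0, 1, 0, 0, 0, 0, 0, 0, 1, 0, 0, -0.2, 0, 0, 0, 1, 0, 0, -0.7, 0, 0, 0, 1, 0, 0, -1.4, 0, 0, 0, 1, 0, 0, -2.1, 0, 0, 0, 1, 0, 0, -2.8, 0, 0, 0, 1, 0, 0, -3.4, 0, 0, 0, 1, 0, 0, -4, 0, 0, 0, 1, 0, 0, -4, 0, 0, 0, 1])

```text
time_s: 3.62
tcp_pos: [0.3747, -0.2382, 0.1965]
ee_rot: [[0.001, -1.0, 0.008], [-1.0, -0.001, -0.003], [0.003, -0.008, -1.0]]
wrist_force: [0.9, -0.5, -4.1]
gripper_width: 0.428
```

Call:
move_arm(motion=[-0.4, -0.2, 0, 0, 0, 0, 1, -1.1, -0.5, 0, 0, 0, 0, 1, -1.9, -0.85, 0, 0, 0, 0, 1, -2.7, -1.2, 0, 0, 0, 0, 1, -3.5, -1.55, 0, 0, 0, 0, 1, -4.3, -1.9, 0, 0, 0, 0, 1, -5.1, -2.25, 0, 0, 0, 0, 1, -5.9, -2.6, 0, 0, 0, 0, 1, -6.7, -2.95, 0, 0, 0, 0, 1, -7.5, -3.3, 0, 0, 0, 0, 1, -8.3, -3.65, 0, 0, 0, 0, 1, -9.1, -4, 0, 0, 0, 0, 1, -9.9, -4.35, 0, 0, 0, 0, 1, -10.6, -4.7, 0, 0, 0, 0, 1, -11.2, -4.95, 0, 0, 0, 0, 1, -11.45, -5.06, 0, 0, 0, 0, 1, -11.45, -5.06, 0, 0, 0, 0, 1, -11.45, -5.06, 0, 0, 0, 0, 1])

```text
time_s: 5.12
tcp_pos: [0.5752, 0.2196, 0.194]
ee_rot: [[0.001, -1.0, 0.003], [-1.0, -0.001, -0.006], [0.006, -0.003, -1.0]]
wrist_force: [-0.5, 0.4, -4.6]
gripper_width: 0.429
```

```bash
python3 look.py w2
```

```text
5.1167 [0.5752 0.2196 0.194 ] 0.42905483842497777 [-0.5  0.4 -4.6]
[[ 0.001  -1.      0.0026]
 [-1.     -0.001  -0.0055]
 [ 0.0055 -0.0025 -1.    ]]
```

View pics/w2.png

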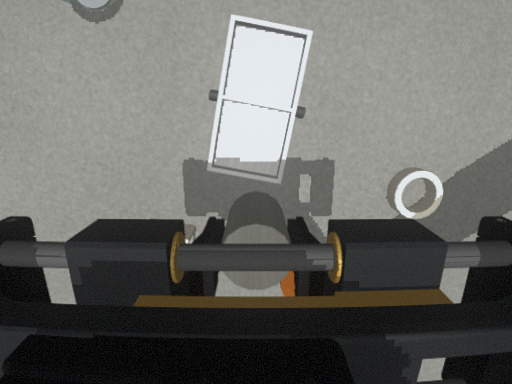

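```bash
python3 - <<'E'
from m1 import *
im,P,s=load("w2")
crop(im,190,0,140,195,4,"w2c")
c=np.array([onz(P,q,.022)[:2] for q in [(233,16),(312,33),(285,182),(208,168)]])
print(c.round(4),c.mean(0).round(4),[np.linalg.norm(c[i]-c[i-1]).round(4) for i in range(4)])
print([np.degrees(np.arctan2(*(c[i]-c[i-1])[::-1])).round(1) for i in range(4)])
p=[onz(P,q,.011)[:2] for q in [(210,95),(304,112)]]; print("pins mid",(p[0]+p[1])/2)
g=cv2.cvtColor(im,cv2.COLOR_BGR2GRAY);m=(g>170).astype(np.uint8);m[:,:360]=0;m[:165]=0;m[225:]=0
for q in cv2.findContours(m,cv2.RETR_EXTERNAL,cv2.CHAIN_APPROX_NONE)[0]:
    if cv2.contourArea(q)<300: continue
    h=cv2.convexHull(q)[:,0]; print("collar",circ(P,h,.024),circ(P,h,.024,.0305))
E
```

```text
[[0.5991 0.0481]
 [0.5154 0.0646]
 [0.5404 0.2274]
 [0.6305 0.2108]] [0.5713 0.1378] [np.float64(0.1657), np.float64(0.0853), np.float64(0.1647), np.float64(0.0917)]
[np.float64(-101.0), np.float64(168.8), np.float64(81.3), np.float64(-10.4)]
pins mid [0.57328804 0.13773147]
collar (array([0.37762929, 0.24189343, 0.03012847]), np.float64(0.0003522393678477643)) (array([0.37755317, 0.24195817]), np.float64(0.0003603468710480999))
```

View pics/w2c.png

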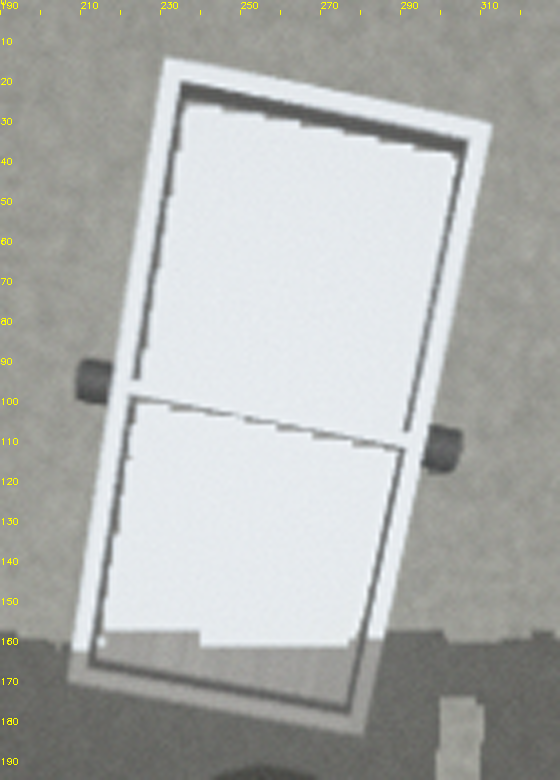

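Call:
move_arm(motion=[0.5, 0.03, 0, 0, 0, 0, 1, 1.2, 0.08, 0, 0, 0, 0, 1, 1.9, 0.12, 0.2, 0, 0, 0, 1, 2.6, 0.17, 0.7, 0, 0, 0, 1, 3.05, 0.2, 1.3, 0, 0, 0, 1, 3.05, 0.2, 2, 0, 0, 0, 1, 3.05, 0.2, 2.7, 0, 0, 0, 1, 3.05, 0.2, 3.2, 0, 0, 0, 1, 3.05, 0.2, 3.5, 0, 0, 0, 1, 3.05, 0.2, 3.7, 0, 0, 0, 1, 3.05, 0.2, 3.8, 0, 0, 0, 1, 3.05, 0.2, 3.87, 0, 0, 0, 1, 3.05, 0.2, 3.9, 0, 0, 0, 1, 3.05, 0.2, 3.9, 0, 0, 0, 1, 3.05, 0.2, 3.9, 0, 0, 0, 1])

```text
time_s: 6.42
tcp_pos: [0.5683, 0.0963, 0.0402]
ee_rot: [[0.0, -1.0, 0.005], [-1.0, -0.0, -0.005], [0.005, -0.005, -1.0]]
wrist_force: [0.1, -0.8, -4.6]
gripper_width: 0.431
```

Call:
move_arm(motion=[0, 0, 0.03, 0, 0, 0, 1, 0, 0, 0.06, 0, 0, 0, 1, 0, 0, 0.08, 0, 0, 0, 1, 0, 0, 0.08, 0, 0, 0, 1])

```text
time_s: 6.75
tcp_pos: [0.5686, 0.0964, 0.0373]
ee_rot: [[0.001, -1.0, 0.006], [-1.0, -0.001, -0.004], [0.004, -0.006, -1.0]]
wrist_force: [-0.4, 0.2, -2.6]
gripper_width: 0.432
```

Call:
move_arm(motion=[0, 0, 0.02, 0, 0, 0, 1, 0, 0, 0.02, 0, 0, 0, -1, 0, 0, 0.02, 0, 0, 0, -1, 0, 0, 0.02, 0, 0, 0, -1, 0, 0, 0.02, 0, 0, 0, -1, 0, 0, -0.1, 0, 0, 0, -1, 0, 0, -0.6, 0, 0, 0, -1, 0, 0, -1.3, 0, 0, 0, -1, 0, 0, -2, 0, 0, 0, -1, 0, 0, -2.7, 0, 0, 0, -1, 0, 0, -3.4, 0, 0, 0, -1, 0, 0, -4.1, 0, 0, 0, -1, 0, 0, -4.5, 0, 0, 0, -1, 0, 0, -4.5, 0, 0, 0, -1, 0, 0, -4.5, 0, 0, 0, -1])

```text
time_s: 8.0
tcp_pos: [0.5678, 0.0975, 0.2186]
ee_rot: [[0.001, -1.0, 0.008], [-1.0, -0.001, -0.003], [0.003, -0.008, -1.0]]
wrist_force: [-0.2, -0.6, -0.4]
gripper_width: 1.0
```

Call:
move_arm(motion=[-0.5, 0.07, -0.1, -0.09, -0.03, 0, -1, -1.3, 0.2, -0.2, -0.09, -0.03, 0, -1, -2.1, 0.3, -0.4, -0.09, -0.03, 0, -1, -2.9, 0.4, -0.5, -0.09, -0.03, 0, -1, -3.7, 0.5, -0.6, -0.09, -0.03, 0, -1, -4.5, 0.65, -0.7, -0.09, -0.03, 0, -1, -5.3, 0.75, -0.75, -0.09, -0.03, 0, -1, -6.1, 0.9, -0.75, -0.09, -0.03, 0, -1, -6.9, 1, -0.75, -0.09, -0.03, 0, -1, -7.6, 1.1, -0.75, -0.09, -0.03, 0, -1, -8.2, 1.17, -0.75, -0.09, -0.03, 0, -1, -8.2, 1.17, -0.75, -0.09, -0.03, 0, -1, -8.2, 1.17, -0.75, -0.09, -0.03, 0, -1, -8.2, 1.17, -0.75, -0.09, -0.03, 0, -1])

```text
time_s: 9.17
tcp_pos: [0.5202, 0.4248, 0.2456]
ee_rot: [[0.001, -1.0, -0.002], [-1.0, -0.001, -0.003], [0.003, 0.002, -1.0]]
wrist_force: [-0.1, -0.7, -0.2]
gripper_width: 0.998
```

```bash
python3 look.py w3
```

```text
9.1667 [0.5202 0.4248 0.2456] 0.9977525805800467 [-0.1 -0.7 -0.2]
[[ 5.0e-04 -1.0e+00 -1.9e-03]
 [-1.0e+00 -5.0e-04 -2.7e-03]
 [ 2.7e-03  1.9e-03 -1.0e+00]]
```

View pics/w3.png

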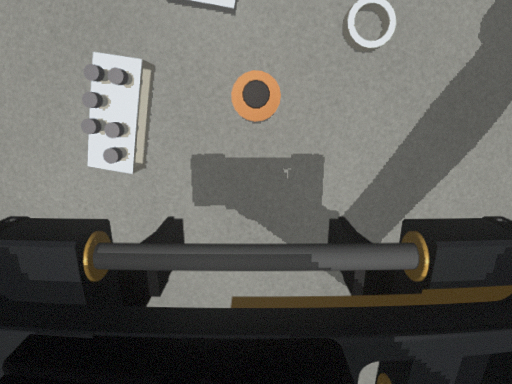

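```bash
python3 - <<'E'
from m1 import *
im,P,s=load("w3")
def big(m,z,R=None):
    for q in cv2.findContours(m.astype(np.uint8),cv2.RETR_EXTERNAL,cv2.CHAIN_APPROX_NONE)[0]:
        if cv2.contourArea(q)<200: continue
        h=cv2.convexHull(q)[:,0]; print(cv2.contourArea(q),h.mean(0),circ(P,h,z))
hs=cv2.cvtColor(im,cv2.COLOR_BGR2HSV); g=cv2.cvtColor(im,cv2.COLOR_BGR2GRAY)
m=(hs[...,1]>150)&(hs[...,2]>120);m[150:]=0
print("shoulder");big(m,.066)
m=(g<60);m[150:]=0;m[:,:200]=0;m[:,320:]=0
print("cap");big(m,.104)
m=(g>170);m[:,:330]=0;m[60:]=0;m[:,420:]=0
print("collar");big(m,.024)
E
```

```text
shoulder
cap
collar
1840.0 [372.20833333  26.08333333] (array([0.37728733, 0.24275024, 0.03037153]), np.float64(0.00015788404377507307))
```

```bash
python3 - <<'E'
from m1 import *
im,P,s=load("w3")
hs=cv2.cvtColor(im,cv2.COLOR_BGR2HSV); print(hs[94,225:290:3].tolist())
m=(hs[...,1]>110);m[150:]=0;m[:,:200]=0;m[:,320:]=0
c=(hs[...,2]<75);c[130:]=0;c[:,:225]=0;c[:,290:]=0
for m,z in ((m,.066),(c,.104)):
  for q in cv2.findContours(m.astype(np.uint8),cv2.RETR_EXTERNAL,cv2.CHAIN_APPROX_NONE)[0]:
    if cv2.contourArea(q)<100: continue
    h=cv2.convexHull(q)[:,0]; print(cv2.contourArea(q),h.min(0),h.max(0),circ(P,h,z))
E
```

```text
[[37, 16, 147], [30, 9, 146], [13, 104, 194], [14, 135, 216], [14, 135, 215], [14, 138, 214], [12, 48, 80], [10, 19, 81], [23, 13, 76], [15, 20, 75], [0, 16, 80], [23, 13, 77], [6, 16, 78], [12, 17, 77], [15, 28, 74], [13, 143, 203], [13, 141, 206], [14, 138, 209], [14, 146, 205], [25, 11, 144], [30, 14, 148], [33, 16, 144]]
1861.0 [232  70] [280 120] (array([0.51933055, 0.33542907, 0.02740408]), np.float64(0.00018550548477157226))
```

Call:
move_arm(motion=[0.6, 0, 0, 0, 0, 0, -1, 1.3, 0, 0.2, 0, 0, 0, -1, 1.9, 0.01, 0.6, 0, 0, 0, -1, 2.22, 0.01, 1.1, 0, 0, 0, -1, 2.22, 0.01, 1.8, 0, 0, 0, -0.5, 2.22, 0.01, 2.5, 0, 0, 0, -0.2, 2.22, 0.01, 3.2, 0, 0, 0, -0.2, 2.22, 0.01, 3.8, 0, 0, 0, -0.2, 2.22, 0.01, 4.15, 0, 0, 0, -0.2, 2.22, 0.01, 4.3, 0, 0, 0, -0.2, 2.22, 0.01, 4.3, 0, 0, 0, -0.2, 2.22, 0.01, 4.3, 0, 0, 0, 1, 2.22, 0.01, 4.3, 0, 0, 0, 1, 2.22, 0.01, 4.3, 0, 0, 0, 1, 2.22, 0.01, 4.3, 0, 0, 0, 1, 2.22, 0.01, 4.3, 0, 0, 0, 1, 2.22, 0.01, 4.3, 0, 0, 0, 1, 2.22, 0.01, 4.3, 0, 0, 0, 1, 2.22, 0.01, 4.3, 0, 0, 0, 1])

```text
time_s: 10.8
tcp_pos: [0.5201, 0.3357, 0.0754]
ee_rot: [[0.0, -1.0, -0.0], [-1.0, -0.0, -0.001], [0.001, 0.0, -1.0]]
wrist_force: [-1.7, -0.7, 6.7]
gripper_width: 0.314
```

Call:
move_arm(motion=[0, 0, 0, 0, 0, 0, 1, 0, 0, 0, 0, 0, 0, 1, 0, 0, -0.1, 0, 0, 0, 1, 0, 0, -0.3, 0, 0, 0, 1, 0, 0, -0.6, 0, 0, 0, 1, 0, 0, -1, 0, 0, 0, 1, 0, 0, -1.4, 0, 0, 0, 1, 0, 0, -1.4, 0, 0, 0, 1, 0, 0, -1.4, 0, 0, 0, 1])

```text
time_s: 11.55
tcp_pos: [0.5202, 0.336, 0.1318]
ee_rot: [[-0.0, -1.0, 0.0], [-1.0, 0.0, 0.0], [-0.0, -0.0, -1.0]]
wrist_force: [0.5, 0.2, -3.6]
gripper_width: 0.315
```

```bash
python3 - <<'E'
from h import *
a=imaging.capture("side");b=imaging.capture("scene");print(r.sense()["wrist_force"])
cv2.imwrite("pics/c4.png",np.hstack([a[100:330,150:400],b[0:230,200:450]]))
E
```

```text
[-0.83669764  0.39000175 -3.50102599]
```

View pics/c4.png

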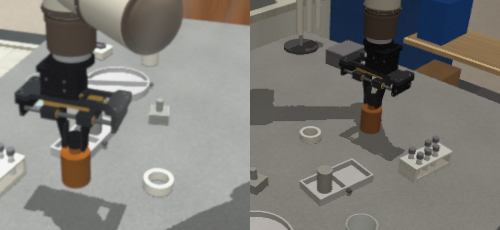

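Call:
move_arm(motion=[0.3, -0.12, 0, 0, 0, 0, 1, 0.8, -0.31, 0, 0, 0, 0, 1, 1.4, -0.54, 0, 0, 0, 0, 1, 2, -0.77, 0, 0, 0, 0, 1, 2.6, -1, 0, 0, 0, 0, 1, 3.2, -1.24, 0, 0, 0, 0, 1, 3.65, -1.42, 0, 0, 0, 0, 1, 3.9, -1.51, 0, 0, 0, 0, 1, 3.95, -1.53, 0, 0, 0, 0, 1, 3.95, -1.53, 0.1, 0, 0, 0, 1, 3.95, -1.53, 0.3, 0, 0, 0, 1, 3.95, -1.53, 0.55, 0, 0, 0, 1, 3.95, -1.53, 0.8, 0, 0, 0, 1, 3.95, -1.53, 1, 0, 0, 0, 1, 3.95, -1.53, 1.1, 0, 0, 0, 1, 3.95, -1.53, 1.1, 0, 0, 0, 1, 3.95, -1.53, 1.1, 0, 0, 0, 1])

```text
time_s: 13.07
tcp_pos: [0.5803, 0.1772, 0.0859]
ee_rot: [[0.0, -1.0, -0.003], [-1.0, -0.0, -0.003], [0.003, 0.003, -1.0]]
wrist_force: [-0.2, 0.5, -3.3]
gripper_width: 0.314
```

Foot should be ~6 mm above the floor; lower slowly.

Call:
move_arm(motion=[0, 0, 0.02, 0, 0, 0, 1, 0, 0, 0.04, 0, 0, 0, 1, 0, 0, 0.06, 0, 0, 0, 1, 0, 0, 0.08, 0, 0, 0, 1, 0, 0, 0.1, 0, 0, 0, 1, 0, 0, 0.1, 0, 0, 0, 1])

```text
time_s: 13.57
tcp_pos: [0.5802, 0.1771, 0.0818]
ee_rot: [[0.0, -1.0, -0.003], [-1.0, -0.0, -0.003], [0.003, 0.003, -1.0]]
wrist_force: [0.5, -0.9, -2.7]
gripper_width: 0.315
```

Call:
move_arm(motion=[0, 0, 0.015, 0, 0, 0, 1, 0, 0, 0.03, 0, 0, 0, 1, 0, 0, 0.045, 0, 0, 0, 1, 0, 0, 0.045, 0, 0, 0, 1])

```text
time_s: 13.9
tcp_pos: [0.5803, 0.177, 0.0805]
ee_rot: [[0.0, -1.0, -0.003], [-1.0, -0.0, -0.003], [0.003, 0.003, -1.0]]
wrist_force: [-1.8, -0.8, -0.0]
gripper_width: 0.313
```

Call:
move_arm(motion=[0, 0, 0.01, 0, 0, 0, 1, 0, 0, 0.01, 0, 0, 0, -0.2, 0, 0, 0.01, 0, 0, 0, -0.2, 0, 0, 0.01, 0, 0, 0, -0.2, 0, 0, 0.01, 0, 0, 0, -0.2, 0, 0, 0.01, 0, 0, 0, -1, 0, 0, -0.3, 0, 0, 0, -1, 0, 0, -0.9, 0, 0, 0, -1, 0, 0, -1.6, 0, 0, 0, -1, 0, 0, -2.3, 0, 0, 0, -1, 0, 0, -3, 0, 0, 0, -1, 0, 0, -3.6, 0, 0, 0, -1, 0, 0, -3.8, 0, 0, 0, -1, 0, 0, -3.8, 0, 0, 0, -1])

```text
time_s: 15.07
tcp_pos: [0.5819, 0.1781, 0.2353]
ee_rot: [[0.001, -1.0, 0.002], [-1.0, -0.001, -0.001], [0.001, -0.002, -1.0]]
wrist_force: [0.7, -1.0, 0.3]
gripper_width: 0.996
```

Call:
move_arm(motion=[-0.2, 0.5, 0, 0, 0, 0, -1, -0.4, 1.2, 0, 0, 0, 0, -1, -0.6, 1.9, 0, 0, 0, 0, -1, -0.85, 2.7, 0, 0, 0, 0, -1, -1.1, 3.5, 0, 0, 0, 0, -1, -1.3, 4.3, 0.2, 0, 0, 0, -1, -1.5, 4.9, 0.8, 0, 0, 0, -1, -1.6, 5.11, 1.6, 0, 0, 0, -1, -1.6, 5.11, 2.4, 0, 0, 0, -1, -1.6, 5.11, 3.2, 0, 0, 0, -1, -1.6, 5.11, 4, 0, 0, 0, -1, -1.6, 5.11, 4.5, 0, 0, 0, -1, -1.6, 5.11, 4.8, 0, 0, 0, -1, -1.6, 5.11, 4.8, 0, 0, 0, -1])

```text
time_s: 16.23
tcp_pos: [0.3755, 0.239, 0.0389]
ee_rot: [[-0.0, -1.0, -0.004], [-1.0, 0.0, -0.008], [0.008, 0.004, -1.0]]
wrist_force: [0.6, 0.0, -0.1]
gripper_width: 0.999
```

Call:
move_arm(motion=[-0.09, -0.05, 0.2, 0.05, -0.09, 0, -1, -0.09, -0.05, 0.5, 0.05, -0.09, 0, -1, -0.09, -0.05, 0.75, 0.05, -0.09, 0, -1, -0.09, -0.05, 0.82, 0.05, -0.09, 0, -1, -0.09, -0.05, 0.82, 0.05, -0.09, 0, -1, -0.09, -0.05, 0.82, 0.05, -0.09, 0, 1, -0.09, -0.05, 0.82, 0.05, -0.09, 0, 1, -0.09, -0.05, 0.82, 0.05, -0.09, 0, 1, -0.09, -0.05, 0.82, 0.05, -0.09, 0, 1, -0.09, -0.05, 0.82, 0.05, -0.09, 0, 1, -0.09, -0.05, 0.82, 0.05, -0.09, 0, 1, -0.09, -0.05, 0.82, 0.05, -0.09, 0, 1, -0.09, -0.05, 0.82, 0.05, -0.09, 0, 1])

```text
time_s: 17.32
tcp_pos: [0.3775, 0.2426, 0.0065]
ee_rot: [[-0.0, -1.0, 0.001], [-1.0, 0.0, 0.0], [-0.0, -0.001, -1.0]]
wrist_force: [-0.7, 0.1, 4.7]
gripper_width: 0.697
```

Call:
move_arm(motion=[0, 0, -0.1, 0, 0, 0, 1, 0, 0, -0.4, 0, 0, 0, 1, 0, 0, -1, 0, 0, 0, 1, 0, 0, -1.7, 0, 0, 0, 1, 0, 0, -2.4, 0, 0, 0, 1, 0, 0, -3.1, 0, 0, 0, 1, -0.1, -0.4, -3.8, 0, 0, 0, 1, -0.2, -1, -4.4, 0, 0, 0, 1, -0.3, -1.8, -4.8, 0, 0, 0, 1, -0.4, -2.6, -4.8, 0, 0, 0, 1, -0.5, -3.4, -4.8, 0, 0, 0, 1, -0.6, -4.2, -4.8, 0, 0, 0, 1, -0.65, -4.8, -4.8, 0, 0, 0, 1, -0.69, -5.06, -4.8, 0, 0, 0, 1, -0.69, -5.06, -4.8, 0, 0, 0, 1, -0.69, -5.06, -4.8, 0, 0, 0, 1])

```text
time_s: 18.65
tcp_pos: [0.5794, 0.2696, 0.1975]
ee_rot: [[-0.001, -1.0, -0.001], [-1.0, 0.001, -0.001], [0.001, 0.001, -1.0]]
wrist_force: [-0.5, -0.4, -0.6]
gripper_width: 0.697
```

```bash
python3 look.py w5
```

```text
18.65 [0.5794 0.2696 0.1975] 0.6970469128835639 [-0.5 -0.4 -0.6]
[[-1.2e-03 -1.0e+00 -1.4e-03]
 [-1.0e+00  1.2e-03 -7.0e-04]
 [ 7.0e-04  1.4e-03 -1.0e+00]]
```

View pics/w5.png

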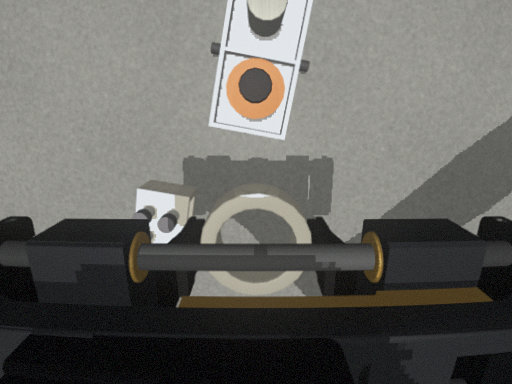

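```bash
python3 - <<'E'
from m1 import *
im,P,s=load("w5")
hs=cv2.cvtColor(im,cv2.COLOR_BGR2HSV)
m=(hs[...,1]>90);m[140:]=0;m[:,:200]=0;m[:,320:]=0
for q in cv2.findContours(m.astype(np.uint8),cv2.RETR_EXTERNAL,cv2.CHAIN_APPROX_NONE)[0]:
    if cv2.contourArea(q)<100: continue
    h=cv2.convexHull(q)[:,0]; print(cv2.contourArea(q),h.min(0),h.max(0),circ(P,h,.071))
# collar held: inner hole top? outer edge left/right -> z approx tcp-.0065+.024
z=s["tcp_pos"][2]-.0065+.024
print([onz(P,q,z)[:2].round(4) for q in [(201,245),(312,245),(257,195)]])
E
```

```text
2657.0 [227  58] [284 118] (array([0.5790702 , 0.17657939, 0.02735381]), np.float64(0.00025291438910129705))
[array([0.6085, 0.2681]), array([0.5481, 0.2682]), array([0.578 , 0.2398])]
```

Call:
move_arm(motion=[0.4, 0, 0, 0, 0, 0, 1, 0.9, 0, 0, 0, 0, 0, 1, 1.5, 0, 0, 0, 0, 0, 1, 2, 0, 0.2, 0, 0, 0, 1, 2.31, 0, 0.5, 0, 0, 0, 1, 2.31, 0, 1, 0, 0, 0, 1, 2.31, 0, 1.5, 0, 0, 0, 1, 2.31, 0, 1.75, 0, 0, 0, 1, 2.31, 0, 1.8, 0, 0, 0, 1, 2.31, 0, 1.8, 0, 0, 0, 1])

```text
time_s: 19.53
tcp_pos: [0.5783, 0.177, 0.126]
ee_rot: [[0.0, -1.0, -0.002], [-1.0, -0.0, -0.001], [0.001, 0.002, -1.0]]
wrist_force: [-0.2, 0.7, -1.0]
gripper_width: 0.69
```

Call:
move_arm(motion=[0, -0.02, 0.15, 0, 0, 0, 1, 0, -0.02, 0.35, 0, 0, 0, 1, 0, -0.02, 0.55, 0, 0, 0, 1, 0, -0.02, 0.75, 0, 0, 0, 1, 0, -0.02, 0.9, 0, 0, 0, 1, 0, -0.02, 1, 0, 0, 0, 1, 0, -0.02, 1.05, 0, 0, 0, 1, 0, -0.02, 1.1, 0, 0, 0, 1, 0, -0.02, 1.13, 0, 0, 0, 1, 0, -0.02, 1.13, 0, 0, 0, 1, 0, -0.02, 1.13, 0, 0, 0, 1])

```text
time_s: 20.45
tcp_pos: [0.5792, 0.177, 0.081]
ee_rot: [[0.0, -1.0, -0.001], [-1.0, -0.0, -0.001], [0.001, 0.001, -1.0]]
wrist_force: [-0.8, -0.1, 0.2]
gripper_width: 0.698
```

Call:
move_arm(motion=[0, 0, 0.02, 0, 0, 0, 1, 0, 0, 0.04, 0, 0, 0, 1, 0, 0, 0.06, 0, 0, 0, 1, 0, 0, 0.075, 0, 0, 0, 1, 0, 0, 0.075, 0, 0, 0, 1])

```text
time_s: 20.87
tcp_pos: [0.5791, 0.1769, 0.0779]
ee_rot: [[0.0, -1.0, -0.001], [-1.0, -0.0, -0.001], [0.001, 0.001, -1.0]]
wrist_force: [0.1, -0.3, -0.1]
gripper_width: 0.693
```

Call:
move_arm(motion=[0, 0, 0.02, 0, 0, 0, 1, 0, 0, 0.03, 0, 0, 0, 1, 0, 0, 0.03, 0, 0, 0, 1])

```text
time_s: 21.12
tcp_pos: [0.5793, 0.177, 0.0776]
ee_rot: [[0.0, -1.0, -0.001], [-1.0, -0.0, -0.001], [0.001, 0.001, -1.0]]
wrist_force: [-2.0, -1.4, 4.8]
gripper_width: 0.697
```

Call:
move_arm(motion=[0, 0, 0, 0, 0, 0, -1, 0, 0, 0, 0, 0, 0, -1, 0, 0, 0, 0, 0, 0, -1, 0, 0, 0, 0, 0, 0, -1, 0, 0, 0, 0, 0, 0, -1, 0, 0, -0.3, 0, 0, 0, -1, 0, 0, -0.9, 0, 0, 0, -1, 0, 0, -1.6, 0, 0, 0, -1, 0, 0, -2.3, 0, 0, 0, -1, -0.5, 0, -3, 0, 0, 0, -1, -1.1, 0, -3.6, 0, 0, 0, -1, -1.8, 0, -3.6, 0, 0, 0, -1, -2.2, 0, -3.6, 0, 0, 0, -1, -2.2, 0, -3.6, 0, 0, 0, -1, -2.2, 0, -3.6, 0, 0, 0, -1])

```text
time_s: 22.37
tcp_pos: [0.5785, 0.2655, 0.2198]
ee_rot: [[0.002, -1.0, -0.003], [-1.0, -0.002, -0.003], [0.003, 0.003, -1.0]]
wrist_force: [-0.6, 0.5, -1.0]
gripper_width: 0.998
```

```bash
python3 look.py w6; python3 - <<'E'
from h import *
a=imaging.capture("side");b=imaging.capture("scene");w=cv2.imread("pics/w6.png")
f=lambda i,x,y:cv2.resize(i[y:y+130,x:x+130],None,fx=2,fy=2)
cv2.imwrite("pics/c6.png",np.hstack([f(a,180,160),f(b,230,80),f(w,190,10)]))
E
```

```text
22.3667 [0.5785 0.2655 0.2198] 0.9978381549795657 [-0.6  0.5 -1. ]
[[ 0.0016 -1.     -0.0034]
 [-1.     -0.0016 -0.0028]
 [ 0.0028  0.0034 -1.    ]]
```

View pics/c6.png

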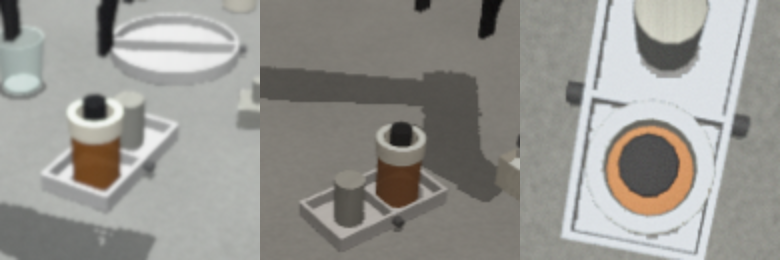

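Call:
move_arm(motion=[0.4, 0.3, 0, 0, 0, 0, -1, 1, 0.75, 0, 0, 0, 0, -1, 1.6, 1.2, -0.1, 0, 0, 0, -1, 2.2, 1.65, -0.2, 0, 0, 0, -1, 2.8, 2.1, -0.3, 0, 0, 0, -1, 3.4, 2.55, -0.4, 0, 0, 0, -1, 4, 3, -0.5, 0, 0, 0, -1, 4.5, 3.4, -0.5, 0, 0, 0, -1, 4.76, 3.59, -0.5, 0, 0, 0, -1, 4.76, 3.59, -0.5, 0, 0, 0, -1, 4.76, 3.59, -0.5, 0, 0, 0, -1])

```text
time_s: 23.43
tcp_pos: [0.4356, 0.0732, 0.2415]
ee_rot: [[-0.002, -1.0, -0.001], [-1.0, 0.002, -0.002], [0.002, 0.001, -1.0]]
wrist_force: [1.0, 1.1, 0.1]
gripper_width: 1.0
```

```bash
python3 look.py w7
```

```text
23.4333 [0.4356 0.0732 0.2415] 1.0001790523142413 [1.  1.1 0.1]
[[-0.0017 -1.     -0.0014]
 [-1.      0.0017 -0.0021]
 [ 0.0021  0.0014 -1.    ]]
```

View pics/w7.png

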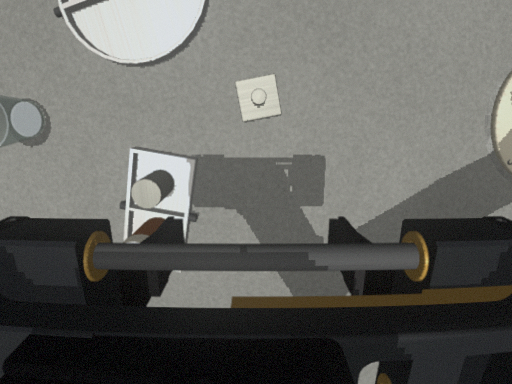

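```bash
python3 - <<'E'
from m1 import *
im,P,s=load("w7"); crop(im,225,65,70,70,8,"w7c")
g=cv2.cvtColor(im,cv2.COLOR_BGR2GRAY);m=(g>165).astype(np.uint8);m[140:]=0;m[:,:225]=0;m[:,300:]=0;m[:65]=0
q=max(cv2.findContours(m,cv2.RETR_EXTERNAL,cv2.CHAIN_APPROX_NONE)[0],key=cv2.contourArea)
R=cv2.minAreaRect(q);print(R)
b=np.array([onz(P,p,.028)[:2] for p in cv2.boxPoints(R)]);print(b.round(4),b.mean(0),[np.linalg.norm(b[i]-b[i-1]) for i in range(4)],[np.degrees(np.arctan2(*(b[i]-b[i-1])[::-1])) for i in range(2)])
print("knob",onz(P,(258.5,96),.058))
E
```

```text
((258.1141357421875, 97.09343719482422), (40.4133415222168, 39.54464340209961), 79.11447143554688)
[[ 0.4599 -0.0356]
 [ 0.4124 -0.0443]
 [ 0.4023  0.0031]
 [ 0.451   0.0123]] [ 0.43142938 -0.01611707] [np.float64(0.04865666929499479), np.float64(0.04823862572408712), np.float64(0.04844313930489805), np.float64(0.04958146169165919)] [np.float64(-79.52370722358367), np.float64(-169.6092900733165)]
knob [ 0.43128521 -0.0161041   0.058     ]
```

View pics/w7c.png

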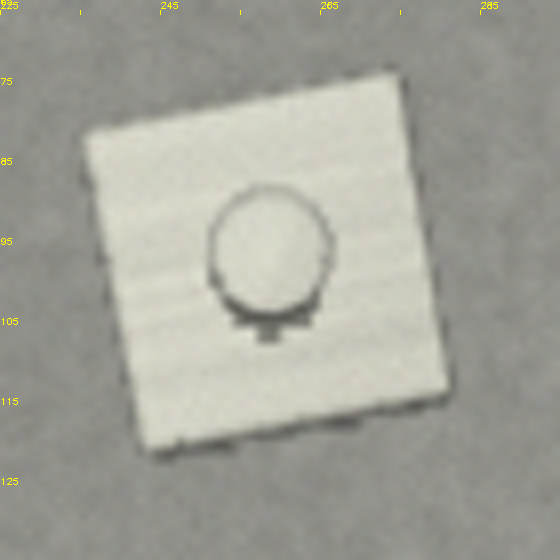

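Call:
move_arm(motion=[0.6, 0.03, 0.1, 0, 0, 0, -1, 1.3, 0.06, 0.4, 0, 0, 0, -0.3, 1.9, 0.09, 0.9, 0, 0, 0, -0.2, 2.22, 0.1, 1.6, 0, 0, 0, -0.2, 2.22, 0.1, 2.4, 0, 0, 0, -0.2, 2.22, 0.1, 3.2, 0, 0, 0, -0.2, 2.22, 0.1, 4, 0, 0, 0, -0.2, 2.22, 0.1, 4.7, 0, 0, 0, -0.2, 2.22, 0.1, 5.1, 0, 0, 0, -0.2, 2.22, 0.1, 5.17, 0, 0, 0, -0.2, 2.22, 0.1, 5.17, 0, 0, 0, -0.2, 2.22, 0.1, 5.17, 0, 0, 0, -0.2])

```text
time_s: 24.48
tcp_pos: [0.4329, -0.0149, 0.0352]
ee_rot: [[-0.0, -1.0, -0.001], [-1.0, 0.0, -0.002], [0.002, 0.001, -1.0]]
wrist_force: [0.6, -0.0, 1.2]
gripper_width: 0.597
```

Call:
move_arm(motion=[0.03, 0.03, 0.03, 0, 0, 0, 1, 0.03, 0.03, 0.03, 0, 0, 0, 1, 0.03, 0.03, 0.03, 0, 0, 0, 1, 0.03, 0.03, 0.03, 0, 0, 0, 1, 0.03, 0.03, 0.03, 0, 0, 0, 1, 0.03, 0.03, 0.03, 0, 0, 0, 1, 0.03, 0.03, 0.03, 0, 0, 0, 1, 0.03, 0.03, 0.03, 0, 0, 0, 1, 0.03, 0.03, 0.03, 0, 0, 0, 1, 0.03, 0.03, 0.03, 0, 0, 0, 1])

```text
time_s: 25.32
tcp_pos: [0.4321, -0.016, 0.0342]
ee_rot: [[0.0, -1.0, 0.0], [-1.0, -0.0, -0.002], [0.002, -0.0, -1.0]]
wrist_force: [-0.1, -0.1, 2.1]
gripper_width: 0.198
```

Call:
move_arm(motion=[0, 0, -0.1, 0, 0, 0, 1, 0, 0, -0.4, 0, 0, 0, 1, 0, 0, -1, 0, 0, 0, 1, 0, 0, -1.7, 0, 0, 0, 1, 0, 0, -2.4, 0, 0, 0, 1, 0.05, -0.4, -3.1, 0, 0, 0, 1, 0.1, -1, -3.7, 0, 0, 0, 1, 0.15, -1.6, -4.2, 0, 0, 0, 1, 0.2, -2.3, -4.4, 0, 0, 0, 1, 0.3, -2.9, -4.4, 0, 0, 0, 1, 0.35, -3.4, -4.4, 0, 0, 0, 1, 0.35, -3.57, -4.4, 0, 0, 0, 1, 0.35, -3.57, -4.4, 0, 0, 0, 1, 0.35, -3.57, -4.4, 0, 0, 0, 1])

```text
time_s: 26.48
tcp_pos: [0.5733, -0.0296, 0.2088]
ee_rot: [[-0.001, -1.0, -0.004], [-1.0, 0.001, -0.002], [0.002, 0.004, -1.0]]
wrist_force: [0.1, -0.5, -3.3]
gripper_width: 0.199
```

```bash
python3 look.py w8
```

```text
26.4833 [ 0.5733 -0.0296  0.2088] 0.19897481944708872 [ 0.1 -0.5 -3.3]
[[-5.0e-04 -1.0e+00 -4.1e-03]
 [-1.0e+00  5.0e-04 -2.1e-03]
 [ 2.1e-03  4.1e-03 -1.0e+00]]
```

View pics/w8.png

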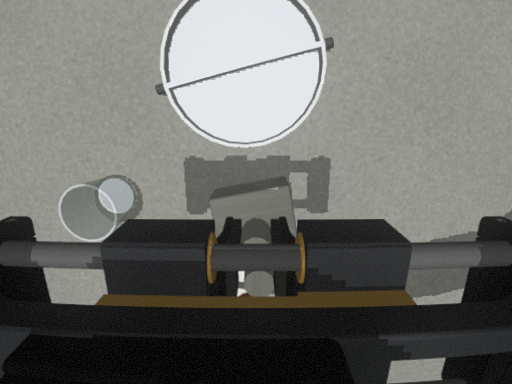

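```bash
python3 - <<'E'
from m1 import *
im,P,s=load("w8")
g=cv2.cvtColor(im,cv2.COLOR_BGR2GRAY);m=(g>185).astype(np.uint8);m[150:]=0;m[:,:150]=0;m[:,340:]=0
q=max(cv2.findContours(m,cv2.RETR_EXTERNAL,cv2.CHAIN_APPROX_NONE)[0],key=cv2.contourArea)
h=cv2.convexHull(q)[:,0];h=h[h[:,1]>2];print(h.min(0),h.max(0),circ(P,h,.022),circ(P,h,.022,.0945))
p=[onz(P,q,.015)[:2] for q in [(160,89.5),(330,43.5)]]; d=p[0]-p[1];print((p[0]+p[1])/2,np.linalg.norm(d),np.degrees(np.arctan2(d[1],d[0])))
E
```

```text
[160   4] [326 147] (array([ 0.58644208, -0.15430102,  0.09412798]), np.float64(0.0001966325655317641)) (array([ 0.58646765, -0.15460761]), np.float64(0.00025789500192202196))
[ 0.58555083 -0.15300595] 0.20339929485854155 14.392935229733336
```

Call:
move_arm(motion=[0.4, -0.02, 0, 0, 0, 0, 1, 1, -0.03, 0, 0, 0, 0, 1, 1.6, -0.05, 0.3, 0, 0, 0, 1, 1.98, -0.05, 0.8, 0, 0, 0, 1, 1.98, -0.05, 1.5, 0, 0, 0, 1, 1.98, -0.05, 2.2, 0, 0, 0, 1, 1.98, -0.05, 2.9, 0, 0, 0, 1, 1.98, -0.05, 3.5, 0, 0, 0, 1, 1.98, -0.05, 3.9, 0, 0, 0, 1, 1.98, -0.05, 4.08, 0, 0, 0, 1, 1.98, -0.05, 4.14, 0, 0, 0, 1, 1.98, -0.05, 4.14, 0, 0, 0, 1, 1.98, -0.05, 4.14, 0, 0, 0, 1])

```text
time_s: 27.62
tcp_pos: [0.5754, -0.109, 0.0453]
ee_rot: [[0.0, -1.0, -0.001], [-1.0, -0.0, -0.002], [0.002, 0.001, -1.0]]
wrist_force: [-0.0, -0.7, -3.5]
gripper_width: 0.199
```

Call:
move_arm(motion=[0, 0, 0.03, 0, 0, 0, 1, 0, 0, 0.06, 0, 0, 0, 1, 0, 0, 0.09, 0, 0, 0, 1, 0, 0, 0.12, 0, 0, 0, 1, 0, 0, 0.14, 0, 0, 0, 1, 0, 0, 0.14, 0, 0, 0, 1])

```text
time_s: 28.12
tcp_pos: [0.5752, -0.109, 0.0394]
ee_rot: [[0.0, -1.0, -0.001], [-1.0, -0.0, -0.002], [0.002, 0.001, -1.0]]
wrist_force: [0.6, -0.2, -4.5]
gripper_width: 0.198
```

Call:
move_arm(motion=[0, 0, 0.02, 0, 0, 0, 1, 0, 0, 0.035, 0, 0, 0, 1, 0, 0, 0.035, 0, 0, 0, 1])

```text
time_s: 28.37
tcp_pos: [0.5753, -0.109, 0.0393]
ee_rot: [[0.001, -1.0, -0.001], [-1.0, -0.001, -0.003], [0.003, 0.001, -1.0]]
wrist_force: [-2.6, 1.0, 5.0]
gripper_width: 0.195
```

Contact. Release, rise and move to view the jar.

Call:
move_arm(motion=[0, 0, 0, 0, 0, 0, -1, 0, 0, 0, 0, 0, 0, -1, 0, 0, 0, 0, 0, 0, -1, 0, 0, 0, 0, 0, 0, -1, 0, 0, -0.3, 0, 0, 0, -1, 0, 0, -0.9, 0, 0, 0, -1, 0, 0, -1.6, 0, 0, 0, -1, 0, 0, -2.3, 0, 0, 0, -1, 0.1, 0.1, -3, 0, 0, 0, -1, 0.6, 0.3, -3.7, 0, 0, 0, -1, 1.2, 0.5, -4.2, 0, 0, 0, -1, 1.9, 0.7, -4.5, 0, 0, 0, -1, 2.6, 0.9, -4.6, 0, 0, 0, -1, 3.2, 1, -4.6, 0, 0, 0, -1, 3.7, 1, -4.6, 0, 0, 0, -1, 3.8, 1, -4.6, 0, 0, 0, -1, 3.8, 1, -4.6, 0, 0, 0, -1, 3.8, 1, -4.6, 0, 0, 0, -1])

```text
time_s: 29.87
tcp_pos: [0.5355, -0.2604, 0.2233]
ee_rot: [[0.001, -1.0, -0.002], [-1.0, -0.001, -0.002], [0.002, 0.002, -1.0]]
wrist_force: [0.7, 0.2, 0.2]
gripper_width: 0.996
```

```bash
python3 look.py w9
```

```text
29.8667 [ 0.5355 -0.2604  0.2233] 0.995726631965872 [0.7 0.2 0.2]
[[ 6.0e-04 -1.0e+00 -1.5e-03]
 [-1.0e+00 -6.0e-04 -2.2e-03]
 [ 2.2e-03  1.5e-03 -1.0e+00]]
```

View pics/w9.png

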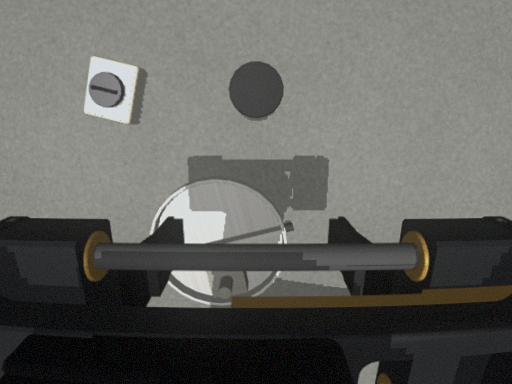

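```bash
python3 - <<'E'
from m1 import *
im,P,s=load("w9")
g=cv2.cvtColor(im,cv2.COLOR_BGR2GRAY);print(g[89,220:295:4]);m=(g<60).astype(np.uint8);m[130:]=0;m[:,:210]=0;m[:,300:]=0
q=max(cv2.findContours(m,cv2.RETR_EXTERNAL,cv2.CHAIN_APPROX_NONE)[0],key=cv2.contourArea)
h=cv2.convexHull(q)[:,0];h=h[h[:,1]<105];print(h.min(0),h.max(0),circ(P,h,.064),circ(P,h,.064,.029))
E
```

```text
[144 141 111  74  72  74  73  73  71  71  71  67  69  74  64  71 139 140
 141]Traceback (most recent call last):
  File "<stdin>", line 5, in <module>
    return umr_minimum(a, axis, None, out, keepdims, initial, where)
ValueError: zero-size array to reduction operation minimum which has no identity
```

```bash
python3 - <<'E'
from m1 import *
im,P,s=load("w9")
g=cv2.cvtColor(im,cv2.COLOR_BGR2GRAY);m=(g<100).astype(np.uint8);m[130:]=0;m[:,:210]=0;m[:,300:]=0
q=max(cv2.findContours(m,cv2.RETR_EXTERNAL,cv2.CHAIN_APPROX_NONE)[0],key=cv2.contourArea)
h=cv2.convexHull(q)[:,0];h=h[h[:,1]<100];print(h.min(0),h.max(0),circ(P,h,.064),circ(P,h,.064,.0285))
E
```

```text
[229  61] [283  99] (array([ 0.53445571, -0.35512192,  0.02853421]), np.float64(0.00011896927311365087)) (array([ 0.53445384, -0.35516145]), np.float64(0.00012024448550964796))
```

Call:
move_arm(motion=[0.5, 0, 0, 0, 0, 0, -1, 1.2, 0.01, 0.1, 0, 0, 0, -1, 1.9, 0.02, 0.4, 0, 0, 0, -1, 2.36, 0.02, 0.9, 0, 0, 0, -1, 2.36, 0.02, 1.6, 0, 0, 0, -1, 2.36, 0.02, 2.3, 0, 0, 0, -1, 2.36, 0.02, 3, 0, 0, 0, -1, 2.36, 0.02, 3.3, 0, 0, 0, -1, 2.36, 0.02, 3.3, 0, 0, 0, -1, 2.36, 0.02, 3.3, 0, 0, 0, -1])

```text
time_s: 30.75
tcp_pos: [0.5355, -0.3543, 0.0921]
ee_rot: [[0.003, -1.0, -0.002], [-1.0, -0.003, -0.003], [0.003, 0.002, -1.0]]
wrist_force: [0.2, -0.7, 0.6]
gripper_width: 0.997
```

Call:
move_arm(motion=[0.02, 0.02, 0.3, 0, 0, 0, -1, 0.02, 0.02, 0.7, 0, 0, 0, -1, 0.02, 0.02, 1.1, 0, 0, 0, -1, 0.02, 0.02, 1.35, 0, 0, 0, -1, 0.02, 0.02, 1.42, 0, 0, 0, -1, 0.02, 0.02, 1.42, 0, 0, 0, -1, 0.02, 0.02, 1.42, 0, 0, 0, 1, 0.02, 0.02, 1.42, 0, 0, 0, 1, 0.02, 0.02, 1.42, 0, 0, 0, 1, 0.02, 0.02, 1.42, 0, 0, 0, 1, 0.02, 0.02, 1.42, 0, 0, 0, 1, 0.02, 0.02, 1.42, 0, 0, 0, 1, 0.02, 0.02, 1.42, 0, 0, 0, 1, 0.02, 0.02, 1.42, 0, 0, 0, 1])

```text
time_s: 31.92
tcp_pos: [0.5351, -0.3553, 0.0357]
ee_rot: [[0.003, -1.0, -0.001], [-1.0, -0.003, -0.003], [0.003, 0.001, -1.0]]
wrist_force: [0.2, 0.5, 2.4]
gripper_width: 0.656
```

Call:
move_arm(motion=[0, 0, -0.1, 0, 0, 0, 1, 0, 0, -0.4, 0, 0, 0, 1, 0, 0, -1, 0, 0, 0, 1, 0, 0, -1.6, 0, 0, 0, 1, -0.2, -0.08, -2, 0, 0, 0, 1, -0.6, -0.24, -2.2, 0, 0, 0, 1, -1.2, -0.48, -2.2, 0, 0, 0, 1, -1.8, -0.72, -2.2, 0, 0, 0, 1, -2.4, -0.96, -2.2, 0, 0, 0, 1, -3, -1.2, -2.2, 0, 0, 0, 1, -3.5, -1.4, -2.2, 0, 0, 0, 1, -3.8, -1.52, -2.2, 0, 0, 0, 1, -3.92, -1.56, -2.2, 0, 0, 0, 1, -3.92, -1.56, -2.2, 0, 0, 0, 1, -3.92, -1.56, -2.2, 0, 0, 0, 1])

```text
time_s: 33.17
tcp_pos: [0.5966, -0.1985, 0.1232]
ee_rot: [[0.003, -1.0, -0.001], [-1.0, -0.003, -0.003], [0.003, 0.001, -1.0]]
wrist_force: [-0.3, -0.2, -2.2]
gripper_width: 0.655
```

Call:
move_arm(motion=[0, -0.02, 0.2, 0, 0, 0, 1, 0, -0.02, 0.6, 0, 0, 0, 1, 0, -0.02, 1, 0, 0, 0, 1, 0, -0.02, 1.4, 0, 0, 0, 1, 0, -0.02, 1.65, 0, 0, 0, 1, 0, -0.02, 1.8, 0, 0, 0, 1, 0, -0.02, 1.86, 0, 0, 0, 1, 0, -0.02, 1.86, 0, 0, 0, 1, 0, -0.02, 1.86, 0, 0, 0, 1])

```text
time_s: 33.92
tcp_pos: [0.5978, -0.1991, 0.0494]
ee_rot: [[0.003, -1.0, 0.0], [-1.0, -0.003, -0.004], [0.004, -0.0, -1.0]]
wrist_force: [0.5, -0.7, -2.0]
gripper_width: 0.654
```

Call:
move_arm(motion=[0, 0, 0.04, 0, 0, 0, 1, 0, 0, 0.08, 0, 0, 0, 1, 0, 0, 0.12, 0, 0, 0, 1, 0, 0, 0.15, 0, 0, 0, 1, 0, 0, 0.17, 0, 0, 0, 1, 0, 0, 0.18, 0, 0, 0, 1, 0, 0, 0.18, 0, 0, 0, 1])

```text
time_s: 34.5
tcp_pos: [0.5978, -0.1991, 0.0421]
ee_rot: [[0.003, -1.0, -0.0], [-1.0, -0.003, -0.004], [0.004, 0.0, -1.0]]
wrist_force: [0.2, 0.7, -2.9]
gripper_width: 0.656
```

Call:
move_arm(motion=[0, 0, 0.015, 0, 0, 0, 1, 0, 0, 0.03, 0, 0, 0, 1, 0, 0, 0.045, 0, 0, 0, 1, 0, 0, 0.045, 0, 0, 0, 1])

```text
time_s: 34.83
tcp_pos: [0.5979, -0.1992, 0.0407]
ee_rot: [[0.003, -1.0, -0.0], [-1.0, -0.003, -0.004], [0.004, 0.0, -1.0]]
wrist_force: [-1.0, 0.4, 0.3]
gripper_width: 0.656
```

Contact just made; release, rise and back off for a view.

Call:
move_arm(motion=[0, 0, 0.015, 0, 0, 0, 1, 0, 0, 0.015, 0, 0, 0, -1, 0, 0, 0.015, 0, 0, 0, -1, 0, 0, 0.015, 0, 0, 0, -1, 0, 0, 0.015, 0, 0, 0, -1, 0, 0, 0.015, 0, 0, 0, -1, 0, 0, -0.3, 0, 0, 0, -1, 0, 0, -0.9, 0, 0, 0, -1, 0, 0, -1.6, 0, 0, 0, -1, 0, 0, -2.3, 0, 0, 0, -1, -0.3, 0.2, -3, 0, 0, 0, -1, -0.8, 0.4, -3.7, 0, 0, 0, -1, -1.5, 0.6, -4.4, 0, 0, 0, -1, -2.2, 0.6, -5, 0, 0, 0, -1, -3, 0.6, -5, 0, 0, 0, -1, -3.7, 0.6, -5, 0, 0, 0, -1, -4.3, 0.6, -5, 0, 0, 0, -1, -4.4, 0.6, -5, 0, 0, 0, -1, -4.4, 0.6, -5, 0, 0, 0, -1])

```text
time_s: 36.42
tcp_pos: [0.5733, -0.0211, 0.2401]
ee_rot: [[0.006, -1.0, 0.0], [-1.0, -0.006, -0.004], [0.004, -0.0, -1.0]]
wrist_force: [0.4, -0.4, 0.3]
gripper_width: 1.0
```

```bash
python3 look.py w10; python3 - <<'E'
from h import *
a=imaging.capture("side");b=imaging.capture("scene");w=cv2.imread("pics/w10.png")
cv2.imwrite("pics/c10.png",np.hstack([cv2.resize(a[110:310,90:360],None,fx=1.48,fy=1.48),cv2.resize(b[90:380,70:410],(400,341))[:296]])); cv2.imwrite("pics/a10.png",a);cv2.imwrite("pics/b10.png",b)
print(r.sense()["joints"])
E
```

```text
36.4167 [ 0.5733 -0.0211  0.2401] 1.0003362459144731 [ 0.4 -0.4  0.3]
[[ 5.8e-03 -1.0e+00  2.0e-04]
 [-1.0e+00 -5.8e-03 -4.0e-03]
 [ 4.0e-03 -2.0e-04 -1.0e+00]]
[ 13.98195871  16.37781249  -5.46012781   0.25117229 -68.24421326
 -13.93493243]
```

View pics/c10.png

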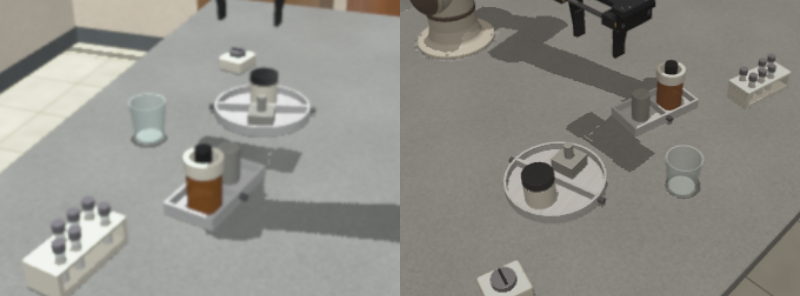

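View pics/w10.png

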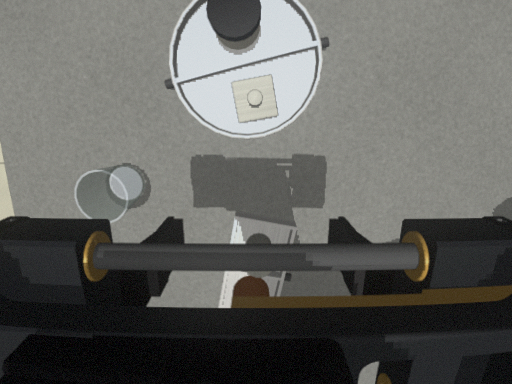

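```bash
python3 - <<'E'
from m1 import *
im,P,s=load("w10")
c=np.array([.5862,-.154]);a=np.radians(14.4);R=np.array([[np.cos(a),-np.sin(a)],[np.sin(a),np.cos(a)]])
print("square rel",(onz(P,(255,97),.063)[:2]-c)@R,"jar rel",(onz(P,(234,16),.069)[:2]-c)@R)
a0,a1=cv2.imread("pics/scene0.png"),cv2.imread("pics/b10.png"); s0,s1=cv2.imread("pics/side0.png"),cv2.imread("pics/a10.png")
for n,p,q,(x,y,w,h) in [("beaker",s0,s1,(172,168,36,45)),("rack",a0,a1,(345,130,62,50)),("timer",a0,a1,(130,310,60,48)),("beaker",a0,a1,(290,212,42,48))]:
    f=lambda i:np.float32(cv2.cvtColor(i[y:y+h,x:x+w],cv2.COLOR_BGR2GRAY)); print(n,cv2.phaseCorrelate(f(p),f(q)))
r.finish_job()
E
```

```text
square rel [-0.00080362  0.046294  ] jar rel [ 0.00048604 -0.03908332]
beaker ((-0.028217658148829372, 0.6838271288242943), 0.8519159917478208)
rack ((0.003861299858950673, -0.009753803965548258), 0.9933275802433491)
timer ((-0.021220046809979465, -0.0029996589895233683), 0.9909720354610019)
beaker ((0.6062712840451674, -0.005223967525715523), 0.8108630395597882)
the job is handed in; nothing more can be done
```

Both carriers are made up and the job was handed in at about 36.5 s of the 144 s allowed; `r.finish_job()` reports no verdict.

**Oblong carrier:**
- The bottle stands in the +y bay, within about 2 mm of the bay's centre line.
- The collar looked flat on the bottle's shoulder and concentric with the cap. I judged this by eye in all three views.
- The slim weight stands in the -y bay, about 1 mm off the centre line.

**Round carrier:**
- The square weight measured 46 mm from the centre on the +y side.
- The jar measured 39 mm from the centre on the -y side; the release pose implies about 46 mm. The jar was at the picture's edge and the point was picked by eye, which probably explains the difference. Either value is well inside the limits.

**Gentle handling:** The bottle and jar were lowered in steps of about 1 mm until the wrist force showed contact. The largest wrist force I read was about 7 N, though readings come only at the end of each move. Both stood upright in the last pictures.

**Bystanders:**
- The tube rack and timer show no image shift (under 0.03 px).
- The beaker showed a shift of about 0.6 px, with a weaker match. That is probably a change in the arm's shadow through the glass, and it would be only a millimetre or two.

**Disagreement:** The two fixed cameras differed by 5 to 13 mm on some positions, so I relied on close wrist-camera measurements for the moves.

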